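Lock the V-block fixture plate on its keyhole base

TASK

Mount the V-block fixture plate on the steel base: pick it up, set it down gently with its two keyholes over the two screw heads until it lies flat on the base, then slide it along, without forcing it, until it is fully home and the spring catch has popped up behind it. Let go and leave it there, and leave the shaft, the vial and the weight where they are.

Things in the scene. Friction and masses are not known exactly. Their poses are not given: they have to be found in the camera images.
- fixture_plate: Loose dark steel plate, 80 (x) by 116 (y) by 5 mm, with a light grey V-block fixed on the middle of its top; 0.55 to 0.77 kg in all. Origin: centre of the plate's underside, z up; rear edge at x = -40 mm. Two keyholes go through it (see point entry_holes). Starts flat on the bench, yaw within 0.4 rad of 0.
- entry_holes (a point): On the plate's underside, midway between its two round entry holes (plate x = +8 mm, y = 0). The holes, 19 mm wide, lie at plate y = +42 and -42 mm; each runs on towards the plate's -x into a slot 8 mm wide that ends at plate x = -10.5 mm.
- grip (a point): Where to grip: the middle of the V-block, 25 mm above the plate's underside. The V-block is 48 mm along the plate's x, 52 mm along y, and stands 5 to 45 mm above the underside. Its flat sides face plate +x and -x: close the fingers along the plate's x.
- screw_base: Steel slab, 132 (x) by 150 (y) mm, top face 12 mm above the origin (centre of its underside plane, on the bench). It stays in place on short rubber feet that give about 1 mm per 12 N downwards. Yaw within 0.4 rad of 0; the plate is slid home along its +x, parallel to it. Two screws stand on it (see point screw_mark). Plate and base must not press on each other with over 30 N.
- screw_mark (a point): Slab top, x = y = 0 of the base. Shoulder screws stand at base y = +42 and -42 mm, x = e: shank 5 mm thick; head 16 mm wide, from 7 to 12 mm above the slab top. Screws and catch share a carrier clamped by hand, so e is somewhere from -12 to +12 mm, not measured: feel for it. Plate drops flat with its origin at base x = e - 8 mm, y = 0 (play 1.5 mm); firm stop at x = e + 8 mm.
- catch (a joint): Travel in m of the spring catch, an upright brass pin, 8 mm thick, 5 mm above the slab top at base x = e - 37.2 mm, y = 0. 0 = fully up; about 0.005 = pressed flush by the plate on it (under 2 N). It springs up behind the plate's rear edge only when the plate is within about 1 mm of its firm stop, and then keeps it from sliding back.
- turned_shaft: Bystander: small turned steel shaft, 74 mm long, 20 mm thick, lying on the bench; origin under its middle. Leave alone.
- vial: Bystander: white vial 22 mm in diameter, 53 mm high, standing; origin under its middle. Leave alone.
- brass_weight: Bystander: brass weight 24 mm in diameter, 40 mm high, standing; origin under its middle. Leave alone.

How it is judged:
On the way, in this order (a step that is already met when the one before it is completed fails the run):
1. the plate is lifted off the bench (height (world z) of fixture_plate above 0.03 m), for 0.1 s.
2. the plate lies flat on the base, with the screw heads through its keyholes and the catch pressed down (z of fixture_plate in the frame of screw_base below 0.0145 m and x of fixture_plate in the frame of screw_base between -0.024 and 0.02 m and y of fixture_plate in the frame of screw_base between -0.006 and 0.006 m and value of joint catch above 0.003 m), for 0.1 s.
At the end, for the whole second after the job is handed in: The plate lies flat on the base (underside within 1.5 mm of the slab's top, tilt under 0.03 rad), its origin -6 to +22 mm along x from the base's origin and within 4 mm of its middle line, its x axis along the base's within 0.06 rad, the catch fully up behind it (joint under 1 mm), at rest (z of fixture_plate in the frame of screw_base below 0.0135 m and x of fixture_plate in the frame of screw_base between -0.006 and 0.022 m and y of fixture_plate in the frame of screw_base between -0.004 and 0.004 m and angle between fixture_plate's own z axis and vertical below 0.03 rad and angle between the x axis of fixture_plate and the x axis of screw_base, either way round below 0.06 rad and value of joint catch below 0.001 m and linear speed of fixture_plate below 0.01 m/s); the robot touches nothing.
It fails at once if the plate and the base (with its screws and catch) press on one another with more than 30 N (contact force between fixture_plate and screw_base above 30 N).
It fails at once if the robot presses on the base with more than 20 N (contact force between the arm and screw_base above 20 N).
It fails at once if a bystander is moved by more than 20 mm (distance of any of turned_shaft, vial, brass_weight from where it was at the start of the episode above 0.02 m).
It also fails if it takes over 72 s, if anything falls off the work surface, if the arm or the gripper's body presses on something with over 40 N, if the wrist force passes 120 N, or if a joint passes its speed limit or range.

ROBOT

A 6-joint arm with a two-finger parallel gripper is mounted at the origin on a cart in front of the work surface, level with it; the furniture and walls round the work are solid. World frame = base frame: x ahead of the robot, y to its left, z up, the work surface at z = 0. Lengths are in m, angles in rad, forces in N, time in s.
With the tool pointing down it reaches from about 0.35 to 0.8 m from the base axis. Payload 7.3 kg.
Tool frame: the origin (TCP) lies between the finger pads; the fingertips stand 25 mm ahead of it and the grasp point (between the pads) lies 6 mm ahead of it (r.tip_extent is the distance from the TCP to the fingertips, in m); z points along the fingers, y is the line along which they close (so a half turn about z gives the same grasp; the last joint's range is limited). The gripper opens to 85 mm and grips with 20 to 120 N. Pads are 22 mm wide; open, the fingers measure 114 mm over their backs; the gripper's body (76 mm by 85 mm) begins 54 mm behind the grasp point. The pads swing forward as they close: fully open they stand 13 mm farther back than shut.
Start: joints at [-1.4, 0.342, 1.524, -0, 1.275, -0.146], TCP at [0.164, -0.499, 0.256] pointing down, gripper open.
Joint ranges: [-2.53, 2.53], [-0.77, 2.02], [0.04, 2.7], [-1, 4.14], [0.28, 2.66], [-3.11, 3.11]. Speed limits (rad/s): [2.57, 2.57, 3.14, 3.14, 3.14, 3.14].

INTERFACE

Orientations are given as a unit quaternion [x, y, z, w].
In Python, from workcell import r, command_gripper, optics gives the robot as it stands. The module is installed in compiled form; this text tells all that it offers. Calls block until the motion is done:
- r.reach(position, orientation): joint-space move of the TCP to a pose.
- r.move_straight(position, orientation=None, speed=0.15, max_force=None): straight line of the TCP; orientation=None keeps the orientation; speed is the mean speed in m/s. With max_force (N) it stops when the force on the tool has changed by that much, and returns True; else False.
- r.movej(angles): joint-space move.
- command_gripper(opening, force=None): finger opening in m; force is the grip in N (None keeps the last); returns when the fingers have stopped.
- r.hold(seconds).
- r.solve_ik(position, orientation): joint angles nearest the present ones, or None.
- r.read_state(): the state.
- optics.get_image(name): name is "scene" or "top"; returns (picture, depth): 480x640x3 uint8, red, green, blue; 480x640 float32, m along the optical axis (not along the pixel's ray), 0 where there is no reading.
- optics.camera_model(name): a dict with "K" (3x3 intrinsics, pixels), "R" (3x3) and "t" (3): a world point X has camera coordinates R X + t. Camera axes: x right, y down, z forward; pixel columns grow to the right and rows downward; lengths in m; the calibration is good to about 2 mm. A picture is of the moment at which its call begins. camera_model takes no time and is no camera call.
A pose or a line that the arm cannot do raises r.PlanningError and nothing moves.
- r.finish_job(): hands the job in; it is judged then, once.
The state is a dict: "time_s": time; "joint_positions": joint angles; "dq": joint speeds; "tau": joint torques, N m; "eef_pos": TCP position; "eef_rot": TCP orientation; "contact_force": force on the tool from outside, world axes, zero at the start; "torque": the same for the moment, N m; "grip_width": finger opening in m; "grip_force": force on a finger pad.
Only numpy, scipy, OpenCV 4.12 (cv2) and the standard library are available. Lean on these libraries where they do the work, as an engineer would, in place of code of your own. Each camera call takes 0.05 s, during which the arm holds its last target. There are 200 camera calls.

## Working session

There is one attempt and no reset: what is moved stays moved. The work goes in short steps, each a Python script; the robot and the scene stay as the last script left them, time stands still between calls to the robot, and variables do not carry over. Pictures are saved under pics/ and viewed, at most 10 in all, crops included, and the job is handed in when it is done.

```bash
mkdir -p pics; python3 - <<'E'
from workcell import r, command_gripper, optics
import cv2, numpy as np
for n in ("scene","top"):
    p,d=optics.get_image(n); cv2.imwrite(f"pics/{n}0.png",p[:,:,::-1]); np.savez(f"{n}0.npz",p=p,d=d,**optics.camera_model(n))
    m=optics.camera_model(n); print(n,m["K"].tolist(),(-m["R"].T@m["t"]).round(3),m["R"].round(2).tolist())
s=r.read_state(); print(s["time_s"],s["eef_pos"],s["eef_rot"],s["contact_force"])
E
```

```text
scene [[487.6466203217577, 0.0, 314.2632788558726], [0.0, 487.6466203217577, 239.55180272836336], [0.0, 0.0, 1.0]] [-0.241  0.55   0.601] [[-0.59, -0.81, 0.02], [-0.42, 0.29, -0.86], [0.69, -0.51, -0.51]]
top [[467.26511246146765, 0.0, 324.6710953994974], [0.0, 467.26511246146765, 243.87732694726017], [0.0, 0.0, 1.0]] [ 0.392 -0.023  1.039] [[0.02, -1.0, -0.01], [-0.99, -0.02, -0.11], [0.11, 0.01, -0.99]]
0.1 [ 0.16353127 -0.4985559   0.25568236] [ 9.87481039e-01  1.57736178e-01  9.26675091e-06 -7.04426788e-04] [ 1.1599898  -0.24160829  0.60974165]
```

View pics/top0.png

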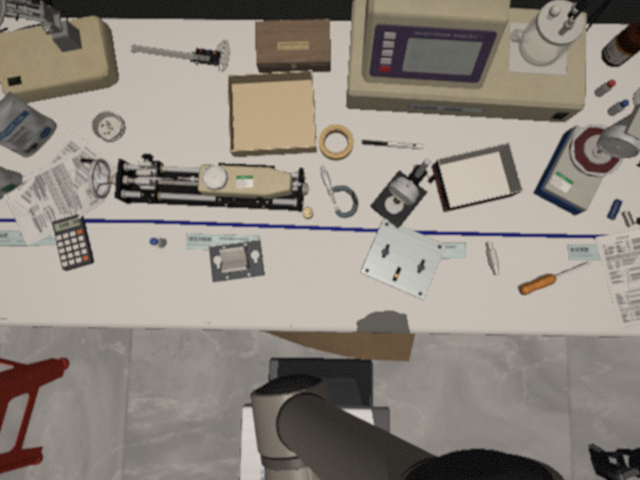

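View pics/scene0.png

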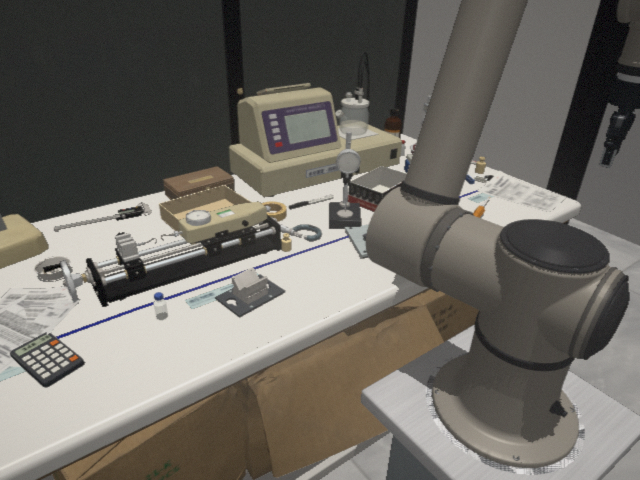

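Top view: fixture plate with V-block at about (237,259). The base is at (402,260), yawed about -0.4, with screws near (385,251) and (421,267) and the catch near (397,273). Vial at (157,242), weight at (308,213), shaft at (492,258), and a dial-gauge stand just beyond the base at (402,195). In the scene view the arm hides most of the base; the plate is at (250,292).

```bash
cat > h.py <<'E'
import numpy as np, cv2
def load(n):
    return dict(np.load(n))
def pix2w(c,uv,z):
    "intersect pixel rays with world plane z"
    uv=np.atleast_2d(uv).astype(float); d=np.c_[uv,np.ones(len(uv))]@np.linalg.inv(c["K"]).T@c["R"]
    o=-c["R"].T@c["t"]; s=(z-o[2])/d[:,2]; return o+s[:,None]*d
def cloud(c):
    v,u=np.mgrid[:480,:640]; P=np.stack([u,v,np.ones_like(u)],-1)@np.linalg.inv(c["K"]).T*c["d"][...,None]
    return (P-c["t"])@c["R"]
def w2pix(c,X):
    q=(np.atleast_2d(X)@c["R"].T+c["t"])@c["K"].T; return q[:,:2]/q[:,2:]
E
python3 - <<'E'
from h import *
c=load("top0.npz"); P=cloud(c); p=c["p"]
A=cv2.resize(p[225:295,195:275],None,fx=5,fy=5,interpolation=cv2.INTER_CUBIC)
B=cv2.resize(p[215:305,355:450],None,fx=5,fy=5,interpolation=cv2.INTER_CUBIC)
o=np.zeros((450,A.shape[1]+B.shape[1],3),np.uint8); o[:350,:400]=A; o[:,400:]=B
cv2.imwrite("pics/crop_top.png",o[...,::-1])
s=load("scene0.npz")
S=cv2.resize(s["p"][255:325,205:295],None,fx=8,fy=8,interpolation=cv2.INTER_CUBIC); cv2.imwrite("pics/crop_scene.png",S[...,::-1])
f=lambda u,v,k=2:np.median(P[v-k:v+k+1,u-k:u+k+1].reshape(-1,3),0).round(4)
for nm,u,v in [("bench",320,270),("vee",231,255),("plate",217,272),("base",380,275),("base2",403,245),("base3",425,280),("vial",157,242),("shaft",492,258),("weight",308,213),("gauge",405,190)]: print(nm,f(u,v))
Q=cloud(s); print("scene vee/plate",Q[278,245].round(4),Q[300,235].round(4),Q[285,275].round(4))
E
```

```text
bench [ 0.4473 -0.0042  0.0012]
vee [0.4747 0.1875 0.0365]
plate [0.4389 0.2236 0.0048]
base [ 0.4379 -0.136   0.0132]
base2 [ 0.5047 -0.1863  0.0136]
base3 [ 0.4286 -0.2344  0.0131]
vial [0.4985 0.3457 0.0461]
shaft [ 0.4789 -0.3794  0.0189]
weight [0.5685 0.0234 0.0387]
gauge [ 0.5848 -0.1599  0.2029]
scene vee/plate [0.4771 0.1852 0.0369] [0.4669 0.2154 0.0017] [0.4608 0.1259 0.0052]
```

View pics/crop_top.png

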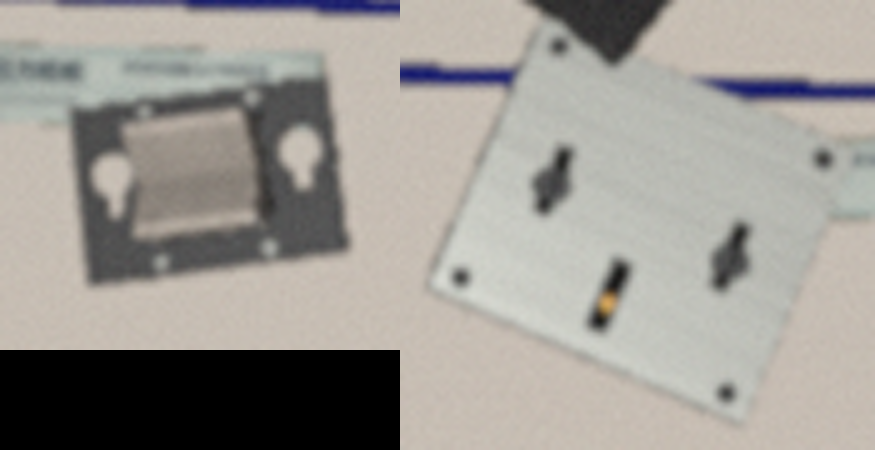

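View pics/crop_scene.png

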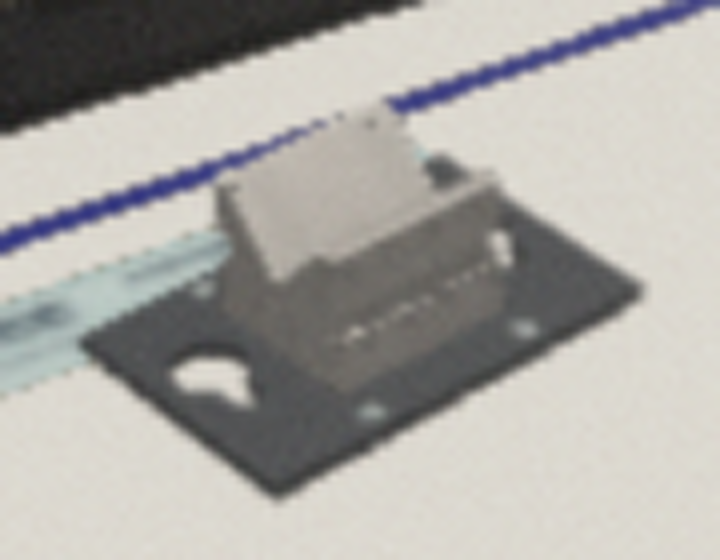

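The crops show everything clearly. Plate corners (top crop) are near (72,110), (327,78), (347,248) and (90,283). The base's dark corner marks are at (558,46), (824,159), (460,277) and (726,393), screw heads at (552,184) and (731,262), and the brass catch at (607,302). The scene crop confirms the V-block, with its flat sides facing along plate x.

```bash
cat >> h.py <<'E'
def rigid2(obj,w):
    "2D rigid fit: w = R(yaw) obj + t -> x,y,yaw,rms"
    obj=np.asarray(obj,float);w=np.asarray(w,float)[:,:2];a=obj-obj.mean(0);b=w-w.mean(0)
    yaw=np.arctan2((a[:,0]*b[:,1]-a[:,1]*b[:,0]).sum(),(a*b).sum()); R=rot(yaw)
    t=w.mean(0)-R@obj.mean(0); return np.r_[t,yaw,np.sqrt(((obj@R.T+t-w)**2).sum(1).mean())]
def rot(a): return np.array([[np.cos(a),-np.sin(a)],[np.sin(a),np.cos(a)]])
E
python3 - <<'E'
from h import *
c=load("top0.npz"); P=cloud(c); g=cv2.cvtColor(c["p"],cv2.COLOR_RGB2GRAY).astype(np.float32)
cr=lambda pts,du,dv:(np.array(pts)+.5)/5-.5+[du,dv]
# plate: dark mask contour at 8x
k=8; G=cv2.resize(g[225:295,195:275],None,fx=k,fy=k,interpolation=cv2.INTER_CUBIC)
m=(cv2.GaussianBlur(G,(0,0),3)<135).astype(np.uint8)
cs,_=cv2.findContours(m,cv2.RETR_EXTERNAL,cv2.CHAIN_APPROX_NONE); b=max(cs,key=cv2.contourArea)
W=pix2w(c,(b[:,0]+.5)/k-.5+[195,225],.005)[:,:2]
rc=cv2.minAreaRect((W*1000).astype(np.float32)); print("plate rect",rc)
w=pix2w(c,cr([(72,110),(327,78),(347,248),(90,283)],195,225),.005)
print("plate corners",rigid2([(.04,.058),(.04,-.058),(-.04,-.058),(-.04,.058)],w))
w=pix2w(c,cr([(110,177),(300,152)],195,225),.0025); print("plate holes",rigid2([(.008,.042),(.008,-.042)],w))
s=load("scene0.npz"); sc=lambda pts:(np.array(pts)+.5)/8-.5+[205,255]
w=pix2w(s,sc([(82,342),(278,490),(642,290),(440,160)]),.005); print("scene corners",w[:,:2].round(4).tolist(),rigid2([(.04,.058),(-.04,.058),(-.04,-.058),(.04,-.058)],w))
# base
pts=[(558,46),(824,159),(460,277),(726,393)]
def dark(pt,rad=3):
    u,v=(np.array(pt)-[400,0]+.5)/5-.5+[355,215]; u0,v0=int(round(u)),int(round(v))
    q=g[v0-rad:v0+rad+1,u0-rad:u0+rad+1]; wt=np.clip(np.median(q)-15-q,0,None); vv,uu=np.mgrid[-rad:rad+1,-rad:rad+1]
    return [u0+(uu*wt).sum()/wt.sum(), v0+(vv*wt).sum()/wt.sum()]
h=np.array([dark(p) for p in pts]); w=pix2w(c,h,.012); 
print("hole spacings",[np.linalg.norm(w[i]-w[j]).round(4) for i,j in((0,1),(2,3),(0,2),(1,3))])
a=.5*(np.linalg.norm(w[0]-w[1])+np.linalg.norm(w[2]-w[3]))/2; bb=.5*(np.linalg.norm(w[0]-w[2])+np.linalg.norm(w[1]-w[3]))/2
B=rigid2([(bb,a),(bb,-a),(-bb,a),(-bb,-a)],w); print("base holes",B)
w2=pix2w(c,cr([(148,25),(443,150),(345,425),(30,288)],355,215),.012); print("base corners",rigid2([(.066,.075),(.066,-.075),(-.066,-.075),(-.066,.075)],w2))
sp=cr([(152,184),(331,262)],355,215); w=pix2w(c,sp,.024); S=rigid2([(0,.042),(0,-.042)],w); print("screws",S)
print("heads in base",((w[:,:2]-B[:2])@rot(B[2])).round(4).tolist(), "catch",((pix2w(c,cr([(207,302)],355,215),.017)[:,:2]-B[:2])@rot(B[2])).round(4))
# obstacles near base
L=(P[...,:2]-B[:2])@rot(B[2]); 
for zl in (.02,.04,.08,.12,.16,.2,.25):
    q=(P[...,2]>zl)&(abs(L[...,0])<.2)&(abs(L[...,1])<.16)&(P[...,0]>.5)
    if q.sum(): print(zl,q.sum(),"base-frame min",L[q].min(0).round(3),"max",L[q].max(0).round(3),"world xmin",P[q][:,0].min().round(3))
E
```

```text
plate rect ((465.44647216796875, 181.9239501953125), (81.44334411621094, 117.1512680053711), 8.836429595947266)
plate corners [0.46514531 0.18166619 0.14709793 0.00172549]
plate holes [0.46402662 0.18300862 0.14772792 0.00061554]
scene corners [[0.4932, 0.246], [0.4155, 0.2334], [0.4329, 0.12], [0.5114, 0.1329]] [0.46325623 0.18303952 0.15765563 0.00084591]
hole spacings [np.float64(0.1259), np.float64(0.126), np.float64(0.113), np.float64(0.1121)]
base holes [ 4.75959938e-01 -1.86783813e-01 -3.98533735e-01  2.60959178e-04]
base corners [ 0.474388   -0.18629069 -0.3872735   0.00371498]
screws [ 4.72569724e-01 -1.84383637e-01 -3.98706968e-01  1.60859305e-04]
heads in base [[-0.004, 0.0431], [-0.0041, -0.0413]] catch [[-0.041   0.0004]]
0.02 2505 base-frame min [ 0.056 -0.131] max [0.2   0.114] world xmin 0.543
0.04 1281 base-frame min [ 0.077 -0.131] max [0.199 0.098] world xmin 0.564
0.08 999 base-frame min [0.077 0.018] max [0.167 0.098] world xmin 0.564
0.12 994 base-frame min [0.077 0.018] max [0.167 0.098] world xmin 0.564
0.16 651 base-frame min [0.077 0.04 ] max [0.154 0.098] world xmin 0.564
0.2 208 base-frame min [0.082 0.047] max [0.154 0.083] world xmin 0.576
```

```bash
cat >> h.py <<'E'
from scipy.spatial.transform import Rotation as Ro
def quat(a,flip=0):
    a=a+flip*np.pi; y=np.array([np.cos(a),np.sin(a),0]); z=np.array([0,0,-1.]); return Ro.from_matrix(np.c_[np.cross(y,z),y,z]).as_quat()
PL=np.array([.4645,.1822,.150]); BA=np.array([.476,-.1867,-.3975]); E0=-.004
def b2w(x,y): return BA[:2]+rot(BA[2])@[x,y]
E
python3 - <<'E'
from h import *
from workcell import r, command_gripper, optics
for f in (0,1): print(f,[None if q is None else np.round(q,2) for q in (r.solve_ik([*PL[:2],.037],quat(PL[2],f)), r.solve_ik([*b2w(-.012,0),.049],quat(BA[2],f)))])
f=min((0,1),key=lambda f:abs(r.solve_ik([*PL[:2],.15],quat(PL[2],f))[5])); print("flip",f); open("flip","w").write(str(f))
q=quat(PL[2],f)
command_gripper(.085,60)
r.reach([*PL[:2],.16],q)
r.move_straight([*PL[:2],.06],speed=.12)
st=r.move_straight([*PL[:2],.037],speed=.04,max_force=10)
s=r.read_state(); print(st,s["time_s"],s["eef_pos"],s["contact_force"].round(1) if hasattr(s["contact_force"],'round') else s["contact_force"])
if not st:
    command_gripper(.03,60); s=r.read_state(); print("grip",s["grip_width"],s["grip_force"],s["contact_force"],s["eef_pos"])
for n in ("scene","top"):
    p,d=optics.get_image(n); np.savez(f"{n}1.npz",p=p,d=d,**optics.camera_model(n))
E
```

```text
0 [array([ 0.22,  0.59,  1.84, -0.  ,  0.71,  0.07]), array([-0.53,  0.57,  1.84, -0.  ,  0.74, -0.13])]
1 [array([ 0.22,  0.59,  1.84, -0.  ,  0.71, -3.07]), array([-0.53,  0.57,  1.84, -0.  ,  0.74,  3.01])]
flip 0
False 4.675 [0.4645519  0.18220975 0.03693457] [-0.1  0.5  1.1]
grip 0.04741514314279357 63.87581070070155 [-0.63760154 -1.16733993  4.65730003] [0.46456639 0.18220978 0.0373795 ]
```

```bash
python3 - <<'E'
from h import *
from workcell import r, command_gripper, optics
r.move_straight([*PL[:2],.13],speed=.12)
s=r.read_state(); print(s["time_s"],np.round(s["contact_force"],1),np.round(s["torque"],2),s["grip_width"])
t=b2w(E0-.008,0)
r.reach([*t,.13],quat(BA[2]))
r.move_straight([*t,.085],speed=.08); r.hold(.3)
s=r.read_state(); print(s["time_s"],s["eef_pos"],np.r_[t,.085],np.round(s["contact_force"],1))
for n in ("scene","top"):
    p,d=optics.get_image(n); np.savez(f"{n}2.npz",p=p,d=d,**optics.camera_model(n))
    u,v=w2pix(optics.camera_model(n),[*t,.05])[0].astype(int); print(n,u-60,v-50)
    cv2.imwrite(f"pics/{n}2.png",cv2.resize(p[v-50:v+50,u-60:u+60],None,fx=6,fy=6,interpolation=cv2.INTER_CUBIC)[...,::-1])
E
```

```text
6.1333 [-0.4  1.  -6.3] [-0.05 -0.01  0.06] 0.04733968951485095
8.5167 [ 0.46510794 -0.18216273  0.0853842 ] [ 0.46493562 -0.18205463  0.085     ] [ 0.7 -0.3 -6.1]
scene 325 174
top 343 211
```

View pics/top2.png

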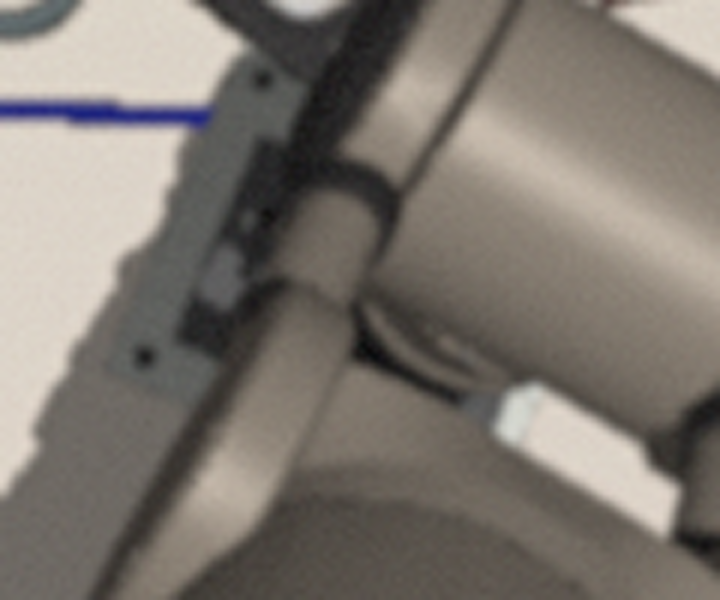

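View pics/scene2.png

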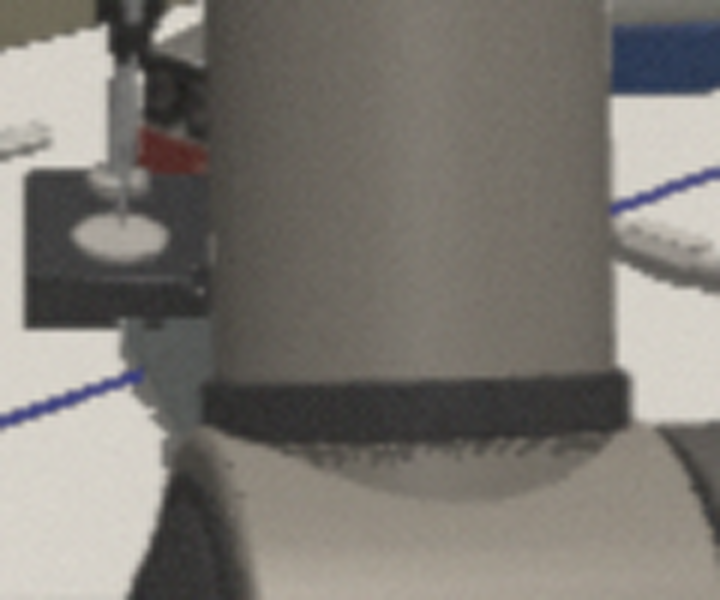

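The top view shows the arm hiding most of the plate. Its +y end edge is visible from about (262,142) to (183,335), and the left keyhole at about (222,278). The scene view is blocked by the arm. I'll compare the visible edge and corner with where they should project, then lower.

```bash
python3 - <<'E'
from h import *
c=load("top2.npz"); z=.0854-.0372
for n,pt,z1 in [("front corner",(262,142),.005),("rear corner",(183,335),.005),("entry hole",(222,278),.0025)]:
    uv=(np.array(pt)+.5)/6-.5+[343,211]; w=pix2w(c,uv,z+z1)[0,:2]; print(n,((w-BA[:2])@rot(BA[2])).round(4))
print("expected",E0-.008+.04,.058," rear",E0-.008-.04,.058," hole",E0,.042)
# left edge sub-pixel: rows of the plate frame, gradient dark->grey along y
g=cv2.cvtColor(c["p"],cv2.COLOR_RGB2GRAY).astype(np.float32); 
ys=np.arange(.045,.068,.0005)
for x in (-.04,-.02,-.01,0,.01,.02):
    W=np.array([np.r_[b2w(x,y),z+.005] for y in ys]); uv=w2pix(c,W).astype(np.float32); pr=cv2.remap(g,uv[:,0],uv[:,1],cv2.INTER_CUBIC).ravel(); pr=cv2.GaussianBlur(pr[None],(9,1),0)[0]
    d=np.diff(pr); i=np.argmax(d); print(x,"edge y",ys[i].round(4),d[i].round(1),end="; ")
ya=.05
for y in (.046,.050,.054):
    xs=np.arange(-.066,-.040,.0005); W=np.array([np.r_[b2w(x,y),z+.005] for x in xs]); uv=w2pix(c,W).astype(np.float32); pr=cv2.remap(g,uv[:,0],uv[:,1],cv2.INTER_CUBIC).ravel(); d=np.diff(cv2.GaussianBlur(pr[None],(9,1),0)[0]); print("\nrear edge x",xs[np.argmin(d)].round(4),d.min().round(1),end="")
E
```

```text
front corner [0.0268 0.057 ]
rear corner [-0.0473  0.0558]
entry hole [-0.023   0.0509]
expected 0.028 0.058  rear -0.052000000000000005 0.058  hole -0.004 0.042
-0.04 edge y 0.0585 5.7; -0.02 edge y 0.047 4.0; -0.01 edge y 0.059 4.1; 0 edge y 0.0475 5.3; 0.01 edge y 0.0595 5.3; 0.02 edge y 0.0585 5.3; 
rear edge x -0.051 -5.5
rear edge x -0.0505 -4.7
rear edge x -0.0505 -5.5
```

```bash
python3 - <<'E'
from h import *
from workcell import r, command_gripper, optics
X,Y=E0-.008-.0009,-.0005
def st(): 
    s=r.read_state(); return s["time_s"],np.array(s["eef_pos"]),np.round(s["contact_force"],1)
t=b2w(X,Y); r.move_straight([*t,.066],speed=.05); print(*st())
for dx,dy in [(0,0),(-.0015,0),(.0015,0),(0,.0012),(0,-.0012),(-.003,0),(.003,0)]:
    t=b2w(X+dx,Y+dy); r.move_straight([*t,.064],speed=.03)
    hit=r.move_straight([*t,.0485],speed=.012,max_force=5)
    T,p,f=st(); print(dx,dy,hit,T,p.round(4),f)
    if p[2]<.0525: break
    r.move_straight([*t,.064],speed=.03)
E
```

```text
9.15 [ 0.4637909  -0.18210533  0.06563749] [ 0.7 -0.5 -6. ]
0 0 True 10.6083 [ 0.4639 -0.1822  0.0487] [ 0.3 -0.2  1.7]
```

```bash
python3 - <<'E'
from h import *
from workcell import r, command_gripper, optics
def st(): 
    s=r.read_state(); return s["time_s"],np.array(s["eef_pos"]),np.round(s["contact_force"],1)
T,p,f=st(); d=rot(BA[2])@[1,0]; p0=p.copy(); print(T,p,f)
g=p+np.r_[d*.022,0]; g[2]=.0488
hit=r.move_straight(g,speed=.015,max_force=7)
T,p,f=st(); q=(p-p0)[:2]@rot(BA[2]); print(hit,T,"slid",q.round(4),p.round(4),"F base",(f[:2]@rot(BA[2])).round(1),f,np.round(r.read_state()["torque"],2))
E
```

```text
10.6083 [ 0.46386759 -0.18215862  0.04865091] [ 0.3 -0.2  1.7]
True 11.0333 slid [0.0001 0.    ] [ 0.464  -0.1822  0.0484] F base [-0.8 -0.5] [-0.9 -0.2  6.8] [-0.05 -0.   -0.07]
```

```bash
python3 - <<'E'
from h import *
from workcell import r, command_gripper, optics
def st(): 
    s=r.read_state(); return s["time_s"],np.array(s["eef_pos"]),np.round(s["contact_force"],1)
T,p,f=st(); d=rot(BA[2])@[1,0]; p0=p.copy(); print(T,p,f)
for z in (.0490,.0493,.0496):
    r.move_straight([p0[0],p0[1],z],speed=.01); r.hold(.2); T,p,f=st(); print(T,p.round(5),f)
    if f[2]<0: break
g=np.r_[p0[:2]+d*.023,z]
hit=r.move_straight(g,speed=.015,max_force=7)
T,p,f=st(); q=(p-p0)[:2]@rot(BA[2]); print(hit,T,"slid",q.round(4),p.round(4),"F base",(f[:2]@rot(BA[2])).round(1),f,np.round(r.read_state()["torque"],2))
E
```

```text
11.0333 [ 0.4639826  -0.18220495  0.04837348] [-0.9 -0.2  6.8]
11.4833 [ 0.46397 -0.1822   0.04891] [0.6 0.1 0.2]
11.9333 [ 0.46395 -0.18217  0.04917] [ 1.6  0.3 -2.4]
True 12.9667 slid [0.016 0.   ] [ 0.4787 -0.1884  0.0488] F base [ 0.8 -0.2] [ 0.7 -0.5  1.4] [-0.21 -0.32  0.02]
```

```bash
python3 - <<'E'
from h import *
from workcell import r, command_gripper, optics
def st(): 
    s=r.read_state(); return s["time_s"],np.array(s["eef_pos"]),np.round(s["contact_force"],1)
T,p,f=st(); d=rot(BA[2])@[1,0]; p0=p.copy(); print(T,p,f)
for lim,dx in ((9,.004),(9,-.004)):
    T,p,f=st(); hit=r.move_straight(np.r_[p[:2]+d*dx,.0491],speed=.008,max_force=lim)
    T,p,f=st(); q=(p-p0)[:2]@rot(BA[2]); print(hit,T,"slid",q.round(4),p.round(4),"F base",(f[:2]@rot(BA[2])).round(1),f)
    r.hold(.2); T,p,f=st(); print("  after hold",((p-p0)[:2]@rot(BA[2])).round(4),(f[:2]@rot(BA[2])).round(1),f)
E
```

```text
12.9667 [ 0.47874602 -0.18839711  0.04884775] [ 0.7 -0.5  1.4]
True 13.4833 slid [ 0.0003 -0.    ] [ 0.479  -0.1885  0.0487] F base [-2.4  0.4] [-2.1  1.3  5.8]
  after hold [0.0002 0.    ] [-2.7 -0. ] [-2.5  1.   6.3]
True 14.125 slid [-0.0015 -0.0001] [ 0.4773 -0.1879  0.049 ] F base [-1.1  1.7] [-0.4  2.   1.8]
  after hold [-0.0014 -0.0001] [-1.3  0.8] [-0.9  1.2  1.4]
```

```bash
python3 - <<'E'
from h import *
from workcell import r, command_gripper, optics
def st(): 
    s=r.read_state(); return s["time_s"],np.array(s["eef_pos"]),np.round(s["contact_force"],1)
d=rot(BA[2])@[1,0]; T,p,f=st(); p0=p.copy()
r.move_straight([*p[:2],.0492],speed=.01); r.hold(.3); T,p,f=st(); print(p.round(5),f)
for i in range(8):
    T,p,f=st(); z=p[2]
    hit=r.move_straight(np.r_[p0[:2]+d*.0005*(i+1),.0492],speed=.005,max_force=9); r.hold(.15)
    T,p,f=st(); fb=(f[:2]@rot(BA[2])).round(1); print(hit,((p-p0)[:2]@rot(BA[2])).round(5),fb,f[2],p[2].round(5))
    if hit or fb[0]<-8: break
command_gripper(.085); r.hold(.2)
T,p,f=st(); print(T,p,f)
r.move_straight([p[0],p[1],.16],speed=.12)
q=r.read_state()["joint_positions"]; q=np.array(q); q[0]=-1.4; r.movej(q)
for n in ("scene","top"):
    im,dd=optics.get_image(n); np.savez(f"{n}3.npz",p=im,d=dd,**optics.camera_model(n))
    u,v=w2pix(optics.camera_model(n),[*BA[:2],.02])[0].astype(int); print(n,u-50,v-50)
    cv2.imwrite(f"pics/{n}3.png",cv2.resize(im[v-50:v+50,u-50:u+50],None,fx=6,fy=6,interpolation=cv2.INTER_CUBIC)[...,::-1])
print(st())
E
```

```text
[ 0.47732 -0.18786  0.04911] [-0.3 -0.5 -0.7]
False [4.e-05 3.e-05] [-2.5 -0.6] 0.4 0.04907
False [8.2e-04 6.0e-05] [-3.   0.2] 0.1 0.04909
False [1.44e-03 4.00e-05] [-3.   0.4] -0.6 0.04914
False [1.53e-03 4.00e-05] [-5.5  0.6] 0.2 0.04909
False [1.61e-03 5.00e-05] [-6.3  0.2] 0.6 0.04904
False [1.65e-03 5.00e-05] [-6.9  0.1] 2.7 0.049
False [1.7e-03 9.0e-05] [-9.6 -0.1] 3.4 0.04892
18.3417 [ 0.48067061 -0.18932407  0.049211  ] [ 0.2 -0.3  0.5]
scene 332 183
top 353 207
(21.125, array([ 0.16284384, -0.48972096,  0.15932002]), array([0.5, 0.3, 0. ]))
```

View pics/top3.png

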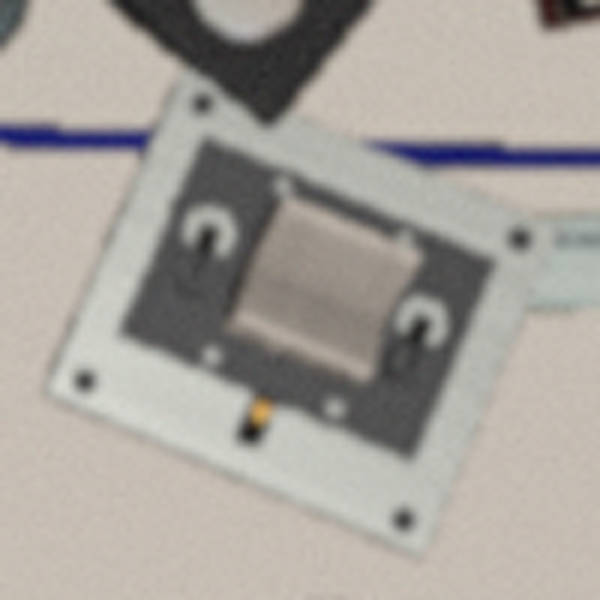

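View pics/scene3.png

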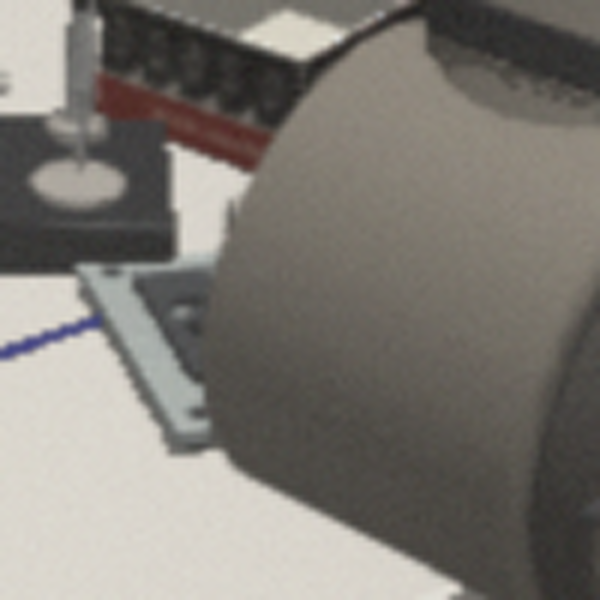

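The top view shows the plate home and square on the base. The screw heads are over the slots, and the whole brass pin shows behind the rear edge at (260,411). I also felt the firm stop: force rose to about 10 N with under 0.3 mm of motion. The arm is clear of everything, so I'm handing in.

```bash
python3 -c "
from workcell import r
print(r.finish_job())"
```

```text
the job is handed in; nothing more can be done
None
```

I mounted the fixture plate on the base, slid it home against the firm stop, and handed the job in; the last top-camera picture shows the catch pin clear behind the plate's rear edge, but the hand-in call gave no verdict.

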